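# Make up a coaster set to weight from the leaning curing rack

### The arm

A 7-joint arm with a two-finger parallel gripper is mounted at the origin on a cart in front of the work surface, level with it; the furniture and walls round the work are solid. World frame = base frame: x ahead of the robot, y to its left, z up, the work surface at z = 0. Lengths are in m, angles in rad, forces in N, time in s.
With the tool pointing down it reaches from about 0.425 to 0.95 m from the base axis. Payload 4.7 kg.
Tool frame: the origin (TCP) lies between the finger pads; the fingertips stand 25 mm ahead of it and the grasp point (between the pads) lies 6 mm ahead of it; z points along the fingers, y is the line along which they close (so a half turn about z gives the same grasp; the last joint's range is limited). The gripper opens to 85 mm and grips with 20 to 120 N. Pads are 22 mm wide; open, the fingers measure 114 mm over their backs; the gripper's body (76 mm by 85 mm) begins 54 mm behind the grasp point. The pads swing forward as they close: fully open they stand 13 mm farther back than shut.
Start: joints at [1.184, 0.469, -0.049, 1.532, 0.024, 1.141, -0.082], TCP at [0.236, -0.632, 0.256] pointing down, gripper open.
Joint ranges: [-2.59, 2.59], [-0.33, 1.99], [-1.39, 1.29], [0.1, 2.45], [-1.04, 4.18], [0.21, 1.99], [-2.66, 2.66]. Speed limits (rad/s): [2.57, 2.57, 3.14, 3.14, 3.14, 3.14, 3.14].

### API

Orientations are given as a 3x3 rotation matrix whose columns are the frame's x, y, z axes.
In Python, from rig import * gives the robot as it stands. Calls block until the motion is done:
- movep(position, orientation): joint-space move of the TCP to a pose.
- move_l(position, attitude=None, feed=0.15, until_force=None): straight line of the TCP; attitude=None keeps the orientation; feed is the mean speed in m/s. With until_force (N) it stops when the force on the tool has changed by that much, and returns True; else False.
- move_joints(angles): joint-space move.
- command_gripper(opening, newtons=None): finger opening in m; newtons is the grip in N (None keeps the last); returns when the fingers have stopped.
- sleep(seconds).
- inverse_kinematics(position, orientation): joint angles nearest the present ones, or None.
- sense(): the state.
- camera(name): name is "scene" or "top" or "wrist"; returns (picture, depth): 384x512x3 uint8, red, green, blue; 384x512 float32, m along the optical axis (not along the pixel's ray), 0 where there is no reading.
- camera_params(name): a dict with "K" (3x3 intrinsics, pixels), "dist" ([k1, k2, p1, p2, k3] as OpenCV has them; the pictures are not rectified), "position" and "rotation" of the camera in the world; the wrist camera has in their place "tool_from_camera" (4x4, takes a point from camera to tool coordinates, whose origin is the TCP and whose axes are the flange's). Camera axes: x right, y down, z forward; pixel columns grow to the right and rows downward; lengths in m; the calibration is good to about 2 mm. A picture is of the moment at which its call begins: read the wrist's pose just before it. camera_params takes no time and is no camera call.
A pose or a line that the arm cannot do raises Unreachable and nothing moves.
- finish_job(): hands the job in; it is judged then, once.
The state is a dict: "time_s": time; "joint_pos": joint angles; "qd": joint speeds; "joint_efforts": joint torques, N m; "position": TCP position; "tcp_rot": TCP orientation; "wrist_force": force on the tool from outside, world axes, zero at the start; "ft_torque": the same for the moment, N m; "finger_gap": finger opening in m; "gripper_force": force on a finger pad.
Only numpy, scipy, OpenCV 4.12 (cv2) and the standard library are available. Lean on these libraries where they do the work, as an engineer would, in place of code of your own. Each camera call takes 0.05 s, during which the arm holds its last target. There are 200 camera calls.

### The job

Make up the gift set on the spring scale: the confetti jar is already in the wire pan; add one or both of the square coasters, standing or lying in the pan's empty bay beside the jar, so that the scale's black pointer comes to rest between the two dark marks on its white post. The coasters stand slanting in a light, loose curing rack: draw each straight out along its slot so that the rack neither tips nor shifts by more than a centimetre, set it down gently in the pan (no dropping), and leave any coaster that is not needed in the rack. Leave the jar standing in its bay and the other things on the table where they are.

Things in the scene. Friction and masses are not known exactly. Their poses are not given: they have to be found in the camera images.
- rack: Light loose plywood curing rack, 200 (x) x 104 (y) x 42 high, 120 g; origin at the centre of its underside, z up. Two slots across it, at x = -40 and x = +40 mm, 11 mm wide, walls reaching 36 mm up the coaster from its bottom edge. Both slots lean 30 degrees from vertical: going up a coaster leads towards the rack's -x.
- coaster_a_c (a point): Centre of coaster A: square whitish coaster 80 x 80 x 9 thick, about 60 g, a plain disc on each face. x axis = normal to its faces (thickness), y = along its bottom edge, z = up along the coaster, out of the slot. Starts in the rack's slot at x = -40.
- coaster_b_c (a point): Centre of coaster B, the same as coaster A; starts in the rack's slot at x = +40.
- pan_floor (a point): Centre of the empty coaster bay's floor, upper surface, in the scale's wire pan; z up; moves down with the pan. Bay 106 (x) x 96 (y). At x = -55 and +55: lip 6 high and wire hoops 54 high, with a 50 wide gap in the middle (y -25 to +25), so a coaster can lean on them with a finger between. Wires 34 high at y = -50 and +50; jar bay from y = +50 to +98.
- scale: Spring scale fixed to the table, grey housing 150 (x) x 170 (y) x 50 high; origin under the coaster bay's centre, at table height. Unloaded, the pan's floor is 100 above the table. A white slotted post 130 high with two dark marks, in front of the jar, at x = -67, y = 62 to 94; the pan's black pointer sticks out through its slot.
- scale_pan (a joint): How far the sprung pan has sunk, in m: 0 = empty, positive = down, stop at 0.042. 60 N/m, so a coaster (60 g) sinks it about 0.010; settles in under a second. The jar (unknown, 15 to 110 g) has already sunk it at the start. The pointer is between the marks from 0.019 to 0.031. Where one or two coasters would both do, either is right.
- jar_c (a point): Centre of the confetti jar (39 diameter, 82 tall, lidded), loose in its bay of the pan; z up.
- masking_tape: Bystander: roll of masking tape lying flat, 100 diameter x 24; origin at the centre of its underside.
- orange_cup: Bystander: orange silicone cup, 84 diameter x 60; origin at the centre of its underside.
- dropper: Bystander: small dropper bottle with black pointed cap, 25 diameter x 80; origin at the centre of its underside.
- mixing_stick: Bystander: wooden mixing paddle lying flat, 18 x 150 x 9; origin at the centre of its underside, long axis y.
Things that resemble listed ones, but are neither listed nor needed, are in the scene too. Leave any brown or purple look-alike of the part that bears coaster_b_c alone. Leave any purple or turquoise look-alike of the part that bears coaster_a_c alone.

How it is judged:
By the outcome, as a careful person would: the job done as asked, in the order asked, and still so for the second after the job is handed in, with the robot touching nothing.
It also fails if it takes over 72 s, if anything falls off the work surface, if the arm or the gripper's body presses on something with over 40 N, if the wrist force passes 120 N, or if a joint passes its speed limit or range.

## Working session

There is one attempt and no reset: what is moved stays moved. The work goes in short steps, each a Python script; the robot and the scene stay as the last script left them, time stands still between calls to the robot, and variables do not carry over. Pictures are saved under pics/ and viewed, at most 10 in all, crops included, and the job is handed in when it is done.

```bash
mkdir -p pics; ls; python3 - <<'E'
from rig import *
import cv2,numpy as np
for n in ("scene","top"):
    p,d=camera(n); cv2.imwrite(f"pics/{n}0.png",p[:,:,::-1]); np.savez(f"{n}0.npz",p=p,d=d)
    c=camera_params(n); print(n,c)
s=sense(); print(s["time_s"],s["tcp_rot"],camera_params("wrist")["tool_from_camera"])
E
```

```text
pics
scene {'K': array([[462.76576043,   0.        , 253.93319185],
       [  0.        , 462.76576043, 185.73958453],
       [  0.        ,   0.        ,   1.        ]]), 'dist': array([-0.11773455,  0.        ,  0.        ,  0.        ,  0.        ]), 'position': array([-0.2537476 ,  1.07441874,  0.82801567]), 'rotation': array([[-0.81310865, -0.26332329,  0.5191485 ],
       [-0.58209584,  0.36117204, -0.72850477],
       [ 0.00433035, -0.89454771, -0.4469515 ]])}
top {'K': array([[449.45993559,   0.        , 249.11337323],
       [  0.        , 449.45993559, 191.36353663],
       [  0.        ,   0.        ,   1.        ]]), 'dist': array([-0.11921033,  0.        ,  0.        ,  0.        ,  0.        ]), 'position': array([ 0.39837466, -0.11649594,  1.28538886]), 'rotation': array([[ 0.01651098, -0.98963687,  0.1426403 ],
       [-0.99980306, -0.01791212, -0.00854433],
       [ 0.01101077, -0.14247113, -0.98973771]])}
0.1 [[ 9.36662279e-01  3.50233309e-01 -6.35790581e-04]
 [ 3.50233885e-01 -9.36660887e-01  1.61512637e-03]
 [-2.98491144e-05 -1.73550336e-03 -9.99998494e-01]] [[-3.80864068e-04 -9.55334598e-01 -2.95526073e-01  7.41798853e-02]
 [ 9.99999925e-01 -3.44078767e-04 -1.76477452e-04 -4.49901850e-04]
 [ 6.69107693e-05 -2.95526118e-01  9.55334658e-01 -1.17821563e-01]
 [ 0.00000000e+00  0.00000000e+00  0.00000000e+00  1.00000000e+00]]
```

View pics/scene0.png

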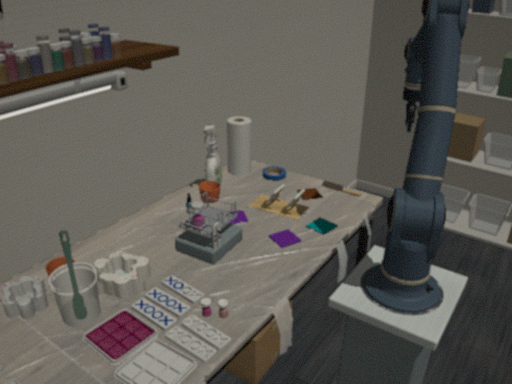

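View pics/top0.png

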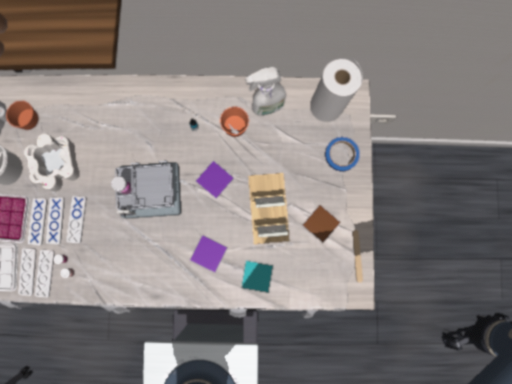

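The scene view shows the scale at (210,235), with the jar at its left end, and the rack at (280,200). The top view shows the rack at (268,208) with whitish edges at rows ~202 and ~228, and the scale at (150,190) with the jar at (120,185). Next I'll take enlarged crops and a depth estimate.

```bash
cat > h.py <<'E'
from rig import *
import cv2,numpy as np
def cam(n,st=None):
    c=camera_params(n)
    if n=="wrist":
        s=st or sense(); T=c["tool_from_camera"]; R=s["tcp_rot"]
        return c["K"],c["dist"],R@T[:3,:3],R@T[:3,3]+s["position"]
    return c["K"],c["dist"],c["rotation"],c["position"]
def rays(uv,c):
    u=cv2.undistortPoints(np.asarray(uv,float).reshape(-1,1,2),c[0],c[1]).reshape(-1,2)
    return np.c_[u,np.ones(len(u))]@c[2].T
def onplane(uv,c,z):
    r=rays(uv,c); return c[3]+r*((z-c[3][2])/r[:,2])[:,None]
def cloud(d,c):
    v,u=np.mgrid[:d.shape[0],:d.shape[1]]
    return (c[3]+rays(np.c_[u.ravel(),v.ravel()],c)*d.reshape(-1,1)).reshape(*d.shape,3)
def shot(n,name):
    st=sense(); p,d=camera(n); cv2.imwrite(f"pics/{name}.png",p[:,:,::-1]); c=cam(n,st)
    np.savez(f"{name}.npz",p=p,P=cloud(d,c)); return p,d,c
def crop(p,x0,x1,y0,y1,f):
    return cv2.resize(p[y0:y1,x0:x1,::-1],None,fx=f,fy=f,interpolation=cv2.INTER_CUBIC)
E
python3 - <<'E'
from h import *
t=np.load("top0.npz");s=np.load("scene0.npz")
a=crop(t["p"],105,355,120,290,3.2); cv2.imwrite("pics/cr1.png",a[:600,:800])
cv2.imwrite("pics/cr2.png",crop(s["p"],170,330,150,270,5))
P=cloud(t["d"],cam("top"))
m=cv2.inRange(cv2.cvtColor(t["p"],cv2.COLOR_RGB2HSV),(10,70,120),(30,255,255)); m[:165]=0;m[250:]=0;m[:,:240]=0;m[:,298:]=0
print("rack px",m.astype(bool).sum(),P[m>0].min(0),P[m>0].max(0))
for u,v in [(150,185),(120,184),(165,175),(268,203),(268,208),(272,228),(272,235),(265,185),(266,215),(272,240),(150,155),(178,190)]: print(u,v,P[v,u].round(3))
E
```

```text
rack px 1324 [ 0.39837466 -0.23716544 -0.00394797] [ 0.63893017 -0.11649594  1.28538886]
150 185 [0.583 0.141 0.093]
120 184 [0.571 0.2   0.175]
165 175 [0.611 0.101 0.094]
268 203 [ 0.541 -0.179  0.079]
268 208 [ 0.536 -0.182  0.005]
272 228 [ 0.476 -0.192  0.049]
272 235 [ 0.398 -0.116  1.285]
265 185 [ 0.603 -0.173  0.001]
266 215 [ 0.516 -0.177  0.001]
272 240 [ 0.445 -0.195  0.003]
150 155 [0.686 0.165 0.002]
178 190 [0.577 0.071 0.048]
```

View pics/cr1.png

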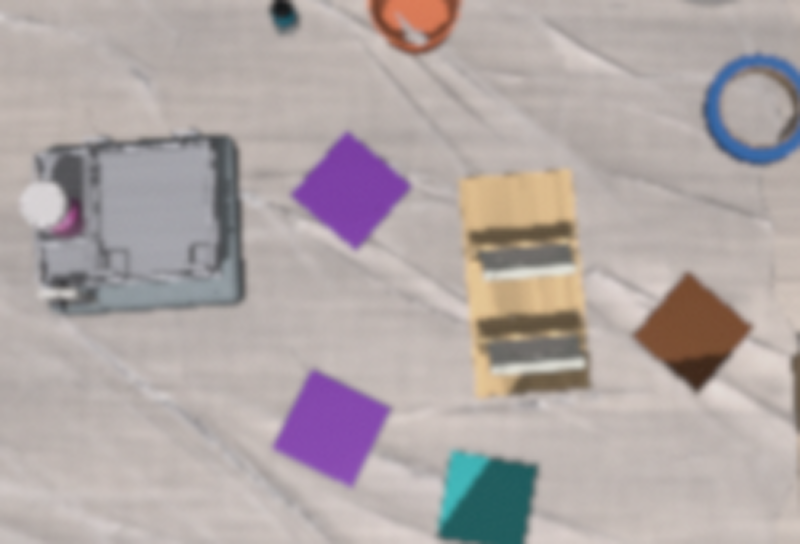

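View pics/cr2.png

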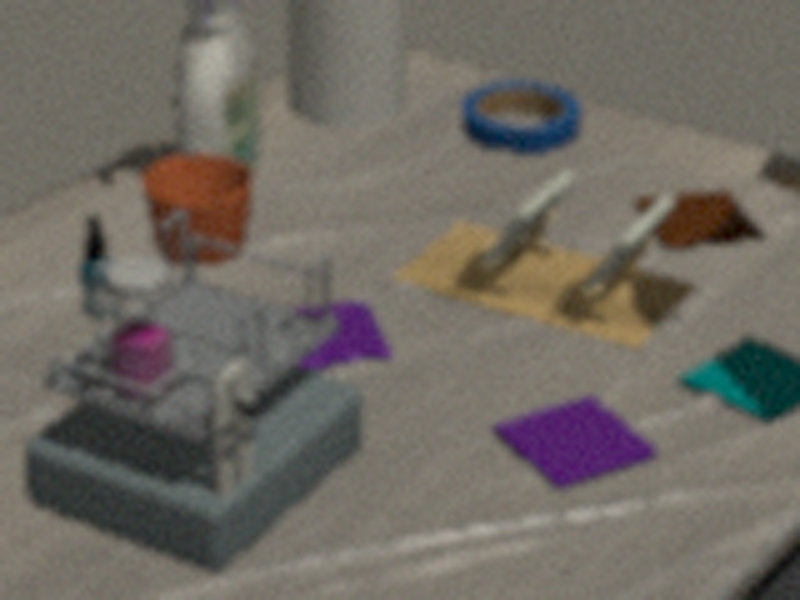

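The top crop shows two whitish coasters in the tan rack, with bright top edges at original pixels ~(270,205) and (274,235). Both lean towards the robot, so rack +x is roughly world +x. Possible mix-ups are flat squares: purple at (214,180) and (209,253), teal (257,277) and brown (321,223). None is whitish or in the rack, so I reject them all. Next, a close look at the rack and the scale with the wrist camera.

```bash
python3 - <<'E'
from h import *
best=None
R=None
for s in (1,-1):
    Q=np.array([[0,s,0],[s,0,0],[0,0,-1.]])
    q=inverse_kinematics([0.52,-0.18,0.27],Q); print(s,None if q is None else np.round(q,2))
    if q is not None and R is None: R=Q
    if s==1 and q is not None: R=Q
movep([0.52,-0.18,0.27],R); p,d,c=shot("wrist","w1"); print(c[3])
movep([0.58,0.13,0.36],R); p2,d2,c2=shot("wrist","w2"); print(c2[3],sense()["time_s"])
cv2.imwrite("pics/w12.png",np.vstack([cv2.resize(a[:,:,::-1],(400,300)) for a in(p,p2)]))
E
```

```text
1 [ 0.71  0.3  -0.55  1.79  0.18  1.1   0.09]
-1 [-0.58  0.42  1.12  1.86 -0.41  1.13 -2.45]
[ 0.5185555  -0.1063596   0.38755433]
[0.57928912 0.20343627 0.47700833] 3.375
```

View pics/w12.png

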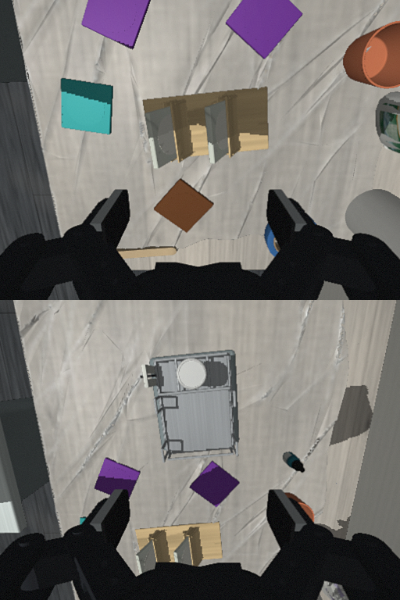

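The wrist views (rack upper half, scale lower half) show the rack as a thin plate with slanted walls. In the upper half the coasters are at ~(160,137) and (215,132). In the lower half the scale pan is at ~(200,425), the jar at (190,373) and the post at (150,375). I'll extract poses from these depth clouds.

```bash
python3 - <<'E'
from h import *
z=np.load("w1.npz");P=z["P"];hsv=cv2.cvtColor(z["p"],cv2.COLOR_RGB2HSV)
box=lambda P,a:(P[...,0]>a[0])&(P[...,0]<a[1])&(P[...,1]>a[2])&(P[...,1]<a[3])
ok=box(P,(.38,.66,-.27,-.09))
plate=ok&(hsv[...,1]>60)&(hsv[...,0]>8)&(hsv[...,0]<30)&(P[...,2]<.015)
plate&=cv2.morphologyEx(plate.astype(np.uint8),cv2.MORPH_OPEN,np.ones((3,3)))>0
r=cv2.minAreaRect((P[plate][:,:2]*1000).astype(np.float32)); print("plate",r,np.median(P[plate][:,2]))
h=ok&(P[...,2]>.05)
n,l=cv2.connectedComponents(h.astype(np.uint8))
for i in range(1,n):
    q=P[l==i]
    if len(q)<80: continue
    zt=q[:,2].max(); top=q[q[:,2]>zt-.006]
    c=q.mean(0); _,_,V=np.linalg.svd(q-c,full_matrices=False)
    print(len(q),"c",c.round(4),"n",V[2].round(3),"ztop",np.percentile(q[:,2],98).round(4),"top mean",top.mean(0).round(4),"y",np.percentile(q[:,1],[1,99]).round(4),z["p"][l==i].mean(0).round())
    m=q[q[:,2]<zt-.01]; cm=m.mean(0);_,s,V=np.linalg.svd(m-cm,full_matrices=False);print("  face",V[2].round(3),cm.round(4),len(m))
for n in("w1","w2","top0"):
    if n=="top0": t=np.load("top0.npz");Q=cloud(t["d"],cam("top"))
    else: Q=np.load(n+".npz")["P"]
    g=box(Q,(.555,.615,.105,.155))&(Q[...,2]>.05)&(Q[...,2]<.12); g2=box(Q,(.53,.65,-.02,.04)); 
    print(n,"floor",g.sum(),np.median(Q[g][:,2]) if g.any() else 0,"table",np.median(Q[g2][:,2]))
Q=np.load("w2.npz")["P"]; s=box(Q,(.45,.72,.02,.26))
hs=s&(Q[...,2]>.03)&(Q[...,2]<.25)
print("housing+pan",cv2.minAreaRect((Q[s&(Q[...,2]>.04)&(Q[...,2]<.055)][:,:2]*1000).astype(np.float32)))
j=s&(Q[...,2]>.15)&(Q[...,0]>.53); print("jar top",np.median(Q[j],axis=0),np.ptp(Q[j],axis=0),j.sum())
po=s&(Q[...,2]>.122)&(Q[...,0]<.535); print("post",np.median(Q[po],axis=0),Q[po].min(0),Q[po].max(0))
w=s&(Q[...,2]>.115)&(Q[...,2]<.152)&(Q[...,1]<.17); print("wires",Q[w].min(0),Q[w].max(0),w.sum())
for a in("top x",): 
    fl=s&(abs(Q[...,2]-.093)<.006); print("floor rect",cv2.minAreaRect((Q[fl][:,:2]*1000).astype(np.float32)),np.median(Q[fl][:,2]))
p=np.load("w2.npz")["p"]; cv2.imwrite("pics/w2c.png",crop(p,175,315,55,215,3.7))
E
```

```text
plate ((533.3417358398438, -185.48980712890625), (199.30740356445312, 103.2472915649414), 5.446685314178467) 0.0061068609689436115
1515 c [ 0.5414 -0.1822  0.0715] n [-0.988 -0.073 -0.133] ztop 0.0797 top mean [ 0.5186 -0.1064  0.3876] y [-0.2233 -0.1449] [106. 108. 101.]
  face [0.792 0.082 0.605] [ 0.5416 -0.1827  0.0694] 1505
1864 c [ 0.4634 -0.1901  0.0693] n [-0.997 -0.073  0.041] ztop 0.0794 top mean [ 0.5186 -0.1064  0.3876] y [-0.231  -0.1528] [109. 110. 104.]
  face [0.807 0.085 0.584] [ 0.4632 -0.1904  0.0681] 1857
38020 c [ 0.5187 -0.1721  0.3158] n [-0.004 -0.962  0.273] ztop 0.339 top mean [ 0.5186 -0.1064  0.3876] y [-0.1913 -0.1621] [18. 19. 21.]
  face [-0.003 -0.976  0.217] [ 0.5187 -0.1724  0.3155] 37865
w1 floor 0 0 table 0.008532428642528234
w2 floor 1771 0.0932112199738514 table 0.003125689248357877
top0 floor 405 0.09153286254646953 table 0.0025138546894470926
housing+pan ((575.681396484375, 155.488525390625), (150.41566467285156, 165.79666137695312), 5.23689079284668)
jar top [0.59404379 0.13934809 0.41104614] [0.12430402 0.10803273 0.3143213 ] 32355
post [0.51889195 0.13812529 0.40148614] [0.50008092 0.07490025 0.12203335] [0.53499695 0.21654847 0.42457906]
wires [0.51773919 0.07490025 0.11514708] [0.63856062 0.16986461 0.14923837] 633
floor rect ((571.6887817382812, 153.15354919433594), (126.6617660522461, 153.1515655517578), 5.385123252868652) 0.09327787273601937
```

View pics/w2c.png

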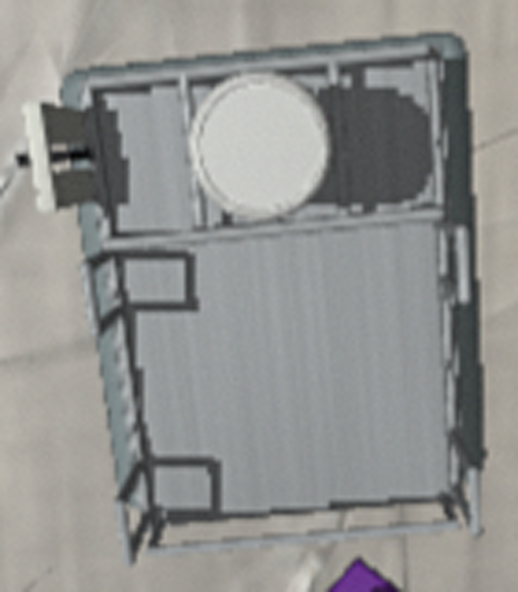

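```bash
cat >> h.py <<'E'
YR=np.radians(5.4); C_RACK=np.array([.5333,-.1855,0]); YS=np.radians(5.3); C_BAY=np.array([.577,.131,0])
def Rz(a): return np.array([[np.cos(a),-np.sin(a),0],[np.sin(a),np.cos(a),0],[0,0,1.]])
def frame(yaw,th):  # lean th towards local -x: n face normal, u up the coaster, tool rotation
    n=Rz(yaw)@[np.cos(th),0,np.sin(th)]; u=Rz(yaw)@[-np.sin(th),0,np.cos(th)]
    return n,u,np.c_[np.cross(n,-u),n,-u]
def pull(T):   # T: centre of coaster's top edge
    n,u,R=frame(YR,np.radians(30)); g=T-.010*u
    command_gripper(.045); movep(g+.09*u,R); move_l(g,feed=.15)
    s0=sense()["wrist_force"]; command_gripper(.0,30); s=sense(); print("gap",s["finger_gap"],s["wrist_force"]-s0)
    move_l(g+.06*u,feed=.05); move_l(g+.12*u,feed=.2); s=sense(); print("gap",s["finger_gap"],s["wrist_force"]-s0,s["time_s"])
E
python3 - <<'E'
from h import *
z=np.load("w1.npz");P=z["P"];hsv=cv2.cvtColor(z["p"],cv2.COLOR_RGB2HSV)
n,u,R=frame(YR,np.radians(30)); ex=Rz(YR)[:,0]
Ts={}
for k,sx in(("A",-.04),("B",.04)):
    b=C_RACK+ex*sx+[0,0,.0107]
    q=(P-b); a=q@n; h=q@u; w=q@Rz(YR)[:,1]
    m=(h>.045)&(h<.074)&(abs(w)<.035)&(abs(a)<.02)
    off=np.median(a[m])-.0045
    m2=(abs(a-off)<.008)&(abs(w)<.035)&(h>.04)&(h<.1); w3=(abs(a-off)<.008)&(h>.05)&(h<.1)&(abs(w)<.06)
    T=b+n*off+u*.080; print(k,m.sum(),"off",off,np.percentile(a[m],[10,90]),"h",np.percentile(h[m2],98),"w",np.percentile(w[w3],[1,99])); Ts[k]=T; print(T)
np.savez("T.npz",**Ts)
E
```

```text
A 1074 off -0.000988526352073586 [0.00284929 0.00412446] h 0.07844225604655398 w [-0.03872676  0.03921552]
[ 0.45280275 -0.19310923  0.07948777]
B 743 off -0.001000571455275457 [0.00306536 0.00392418] h 0.07870074348483656 w [-0.03862604  0.03938503]
[ 0.53243733 -0.18558155  0.07948175]
```

```bash
cat >> h.py <<'E'
def placepose(th,bx,by,zb):  # coaster leaning th to -x; bottom edge centre at bay (bx,by), height zb -> TCP pose at placing
    n,u,R=frame(YS,th); b=C_BAY+Rz(YS)@[bx,by,0]+[0,0,zb]
    return b+u*.070,R,u
E
python3 - <<'E'
from h import *
for th,bx in((18,-.0275),(-18,.0275)):
    p,R,u=placepose(np.radians(th),bx,-.003,.083); q=inverse_kinematics(p,R); q2=inverse_kinematics(p+[0,0,.1],R); print(th,q,q2)
pull(np.load("T.npz")["A"])
p,d,c=shot("wrist","w3"); t,_,_=shot("top","t3")
cv2.imwrite("pics/c3.png",np.hstack([cv2.resize(p[:,:,::-1],(400,300)),cv2.resize(t[140:270,200:373,::-1],(400,300))]))
E
```

```text
18 [ 0.14310608  0.33195036 -0.57996222  2.13049983  0.59220963  0.4950289
 -0.78416002] [ 0.29561684  0.19983295 -0.72112512  2.02186854  0.35394015  0.69479174
 -0.54522892]
-18 [ 0.14085286  0.74668901 -0.64177079  1.47849683  0.32488569  1.35564655
 -0.45583422] [ 0.14989773  0.65804108 -0.66759125  1.38837842  0.27521414  1.51982654
 -0.4315415 ]Traceback (most recent call last):
  File "<stdin>", line 4, in <module>
  File "h.py", line 29, in pull
    command_gripper(.045); movep(g+.09*u,R); move_l(g,feed=.15)
                                             ~~~~~~^^^^^^^^^^^^
rig.Unreachable: the arm cannot follow that straight line within its joint ranges
```

```bash
python3 - <<'E'
from h import *
n,u,R=frame(YR,np.radians(30)); T=np.load("T.npz"); R2=R@np.diag([-1,-1,1.])
print(sense()["joint_pos"].round(2) if hasattr(sense()["joint_pos"],"round") else sense()["joint_pos"])
for k in "AB":
  for nm,Q in(("R",R),("R2",R2)):
    for h in (0,.03,.06,.09,.12):
        q=inverse_kinematics(T[k]+(h-.01)*u,Q); print(k,nm,h,None if q is None else np.round(q,2))
E
```

```text
[ 1.08  0.21 -0.59  2.38 -0.87  0.23  1.43]
A R 0 [ 1.39  0.71 -1.16  2.34  1.68  0.36 -1.01]
A R 0.03 [ 1.44  0.61 -1.18  2.35  1.47  0.29 -0.82]
A R 0.06 [ 1.54  0.55 -1.24  2.36  1.18  0.27 -0.54]
A R 0.09 [ 1.08  0.21 -0.59  2.38 -0.87  0.23  1.43]
A R 0.12 [ 1.08  0.12 -0.55  2.38 -0.82  0.33  1.39]
A R2 0 [ 1.39  0.71 -1.16  2.34  1.68  0.36  2.14]
A R2 0.03 [ 1.44  0.61 -1.18  2.35  1.47  0.29  2.32]
A R2 0.06 [ 1.54  0.55 -1.24  2.36  1.18  0.27  2.6 ]
A R2 0.09 [ 1.08  0.21 -0.59  2.38 -0.87  0.23  1.43]
A R2 0.12 [ 0.69  0.09 -0.14  2.4  -0.94  0.37 -1.65]
B R 0 [ 1.14  0.68 -0.98  2.21  1.56  0.3  -0.97]
B R 0.03 [ 1.19  0.61 -1.01  2.22  1.36  0.27 -0.79]
B R 0.06 [ 1.34  0.63 -1.19  2.23  1.25  0.37 -0.67]
B R 0.09 [ 0.72  0.27 -0.34  2.26 -0.78  0.22  1.23]
B R 0.12 [ 0.8   0.21 -0.41  2.26 -0.65  0.28  1.11]
B R2 0 [ 1.14  0.68 -0.98  2.21  1.56  0.3   2.17]
B R2 0.03 [ 1.19  0.61 -1.01  2.22  1.36  0.27  2.35]
B R2 0.06 [ 1.34  0.63 -1.19  2.23  1.25  0.37  2.47]
B R2 0.09 [ 0.46  0.25 -0.05  2.28 -1.02  0.28 -1.68]
B R2 0.12 [ 0.21  0.18  0.25  2.3  -0.99  0.37 -1.71]
```

```bash
python3 - <<'E'
from h import *
from scipy.spatial.transform import Rotation as Ro
n,u,R=frame(YR,np.radians(30)); T=np.load("T.npz")
for k in "AB":
  for f in(-45,-30,-15,15,30,45):
    Q=Ro.from_rotvec(np.radians(f)*n).as_matrix()@R
    gp=T[k]-.016*u
    for h in (0,.06,.12):
        q=inverse_kinematics(gp+h*u-Q[:,2]*.006,Q); print(k,f,h,None if q is None else np.round(q,2), Q[:,2].round(2) if h==0 else "")
E
```

```text
A -45 0 None [ 0.42 -0.67 -0.61]
A -45 0.06 None 
A -45 0.12 None 
A -30 0 None [ 0.48 -0.46 -0.75]
A -30 0.06 None 
A -30 0.12 None 
A -15 0 None [ 0.51 -0.21 -0.84]
A -15 0.06 None 
A -15 0.12 None 
A 15 0 [ 1.08  0.53 -0.58  2.25 -0.89  0.32  1.6 ] [ 0.46  0.3  -0.84]
A 15 0.06 [ 1.15  0.39 -0.58  2.27 -0.82  0.46  1.51] 
A 15 0.12 [ 1.19  0.24 -0.55  2.27 -0.78  0.62  1.47] 
A 30 0 [ 1.12  0.63 -0.54  2.12 -0.75  0.63  1.55] [ 0.38  0.54 -0.75]
A 30 0.06 [ 1.19  0.51 -0.55  2.15 -0.72  0.74  1.51] 
A 30 0.12 [ 1.24  0.38 -0.54  2.15 -0.71  0.88  1.48] 
A 45 0 [ 1.14  0.76 -0.52  1.99 -0.65  0.91  1.52] [ 0.29  0.74 -0.61]
A 45 0.06 [ 1.2   0.65 -0.54  2.02 -0.64  1.    1.49] 
A 45 0.12 [ 1.26  0.54 -0.55  2.04 -0.64  1.1   1.48] 
B -45 0 [ 0.78  1.03 -1.19  2.27  1.96  1.66 -1.61] [ 0.42 -0.67 -0.61]
B -45 0.06 [ 0.8   0.82 -1.18  2.33  1.83  1.52 -1.62] 
B -45 0.12 [ 0.84  0.58 -1.18  2.36  1.7   1.33 -1.58] 
B -30 0 [ 0.93  0.88 -1.18  2.29  1.94  1.22 -1.52] [ 0.48 -0.46 -0.75]
B -30 0.06 [ 0.98  0.66 -1.18  2.34  1.81  1.05 -1.5 ] 
B -30 0.12 [ 1.06  0.41 -1.17  2.36  1.66  0.83 -1.41] 
B -15 0 [ 1.11  0.8  -1.18  2.27  1.87  0.8  -1.34] [ 0.51 -0.21 -0.84]
B -15 0.06 [ 1.17  0.59 -1.17  2.3   1.71  0.62 -1.26] 
B -15 0.12 [ 0.99  0.23 -0.81  2.33  1.31  0.26 -0.96] 
B 15 0 [ 0.91  0.57 -0.51  2.12 -0.83  0.33  1.44] [ 0.46  0.3  -0.84]
B 15 0.06 [ 0.97  0.45 -0.53  2.15 -0.75  0.43  1.34] 
B 15 0.12 [ 0.97  0.31 -0.47  2.16 -0.76  0.57  1.33] 
B 30 0 [ 0.99  0.68 -0.52  2.   -0.73  0.63  1.43] [ 0.38  0.54 -0.75]
B 30 0.06 [ 1.03  0.56 -0.51  2.03 -0.73  0.72  1.41] 
B 30 0.12 [ 1.04  0.44 -0.47  2.05 -0.74  0.84  1.4 ] 
B 45 0 [ 1.01  0.81 -0.51  1.86 -0.68  0.91  1.44] [ 0.29  0.74 -0.61]
B 45 0.06 [ 1.05  0.7  -0.5   1.9  -0.69  0.99  1.42] 
B 45 0.12 [ 1.09  0.59 -0.49  1.93 -0.7   1.08  1.41]
```

```bash
cat >> h.py <<'E'
from scipy.spatial.transform import Rotation as Ro
PHI=np.radians(25); GD=.015
def gpose(yaw,th,top):   # grasp pose for coaster with top-edge centre at top; tool rolled in the coaster's plane
    n,u,R=frame(yaw,th); Q=Ro.from_rotvec(PHI*n).as_matrix()@R
    return top-GD*u-.006*Q[:,2],Q,u
def pull(T):
    g,Q,u=gpose(YR,np.radians(30),T); a=g-.08*Q[:,2]
    command_gripper(.045); movep(a,Q); move_l(g,feed=.12)
    s0=sense()["wrist_force"]; command_gripper(.0,30); s=sense(); print("gap",s["finger_gap"],s["wrist_force"]-s0)
    move_l(g+.06*u,feed=.05); move_l(g+.11*u,feed=.2); s=sense(); print("gap",s["finger_gap"],s["wrist_force"]-s0,s["time_s"])
def placepose(th,bx,by,zb):
    n,u,R=frame(YS,th); return gpose(YS,th,C_BAY+Rz(YS)@[bx,by,0]+[0,0,zb]+.08*u)
E
python3 - <<'E'
from h import *
for th,bx in((18,-.0275),(-18,.0275)):
    p,R,u=placepose(np.radians(th),bx,-.003,.083)
    for h in(0,.05,.12): q=inverse_kinematics(p+[0,0,h],R); print(th,None if q is None else q.round(2))
g,Q,u=gpose(YR,np.radians(30),np.load("T.npz")["A"]); print(inverse_kinematics(g-.08*Q[:,2],Q))
pull(np.load("T.npz")["A"])
p,d,c=shot("wrist","w3"); t,_,_=shot("top","t3")
cv2.imwrite("pics/c3.png",np.hstack([cv2.resize(p[:,:,::-1],(400,300)),cv2.resize(t[140:270,200:373,::-1],(400,300))]))
E
```

```text
18 [ 0.29  0.36 -0.44  2.15 -0.69  0.45  0.65]
18 [ 0.27  0.27 -0.41  2.11 -0.64  0.57  0.56]
18 [ 0.27  0.17 -0.39  2.03 -0.58  0.72  0.45]
-18 [-0.01  0.67 -0.12  1.55 -0.39  1.25  0.09]
-18 [-0.    0.62 -0.13  1.51 -0.38  1.33  0.06]
-18 [ 0.01  0.56 -0.15  1.44 -0.37  1.45  0.  ]
[ 1.19774286  0.46259359 -0.51895915  2.132137   -0.70128684  0.7305822
  1.49951248]
gap 0.008689066031726757 [-0.44157905 -0.85130432  3.58956847]
gap 0.008551666330437588 [ 0.44888365 -1.39597583 -1.13894847] 9.2667
```

View pics/c3.png

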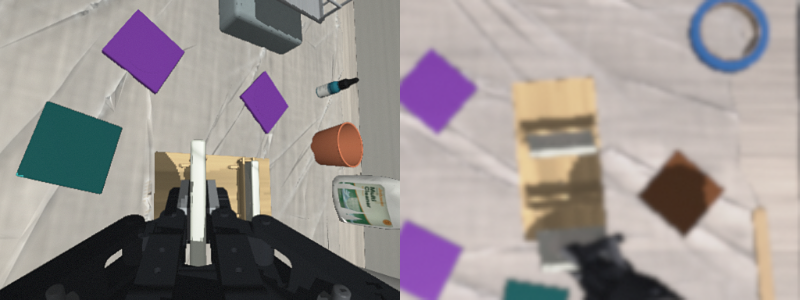

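The left half shows the coaster gripped, with its top edge at (197,200). The right half shows the rack unmoved at (560,160), with B still in its slot. Now I'll place A against the near hoop.

```bash
cat >> h.py <<'E'
def place(th,bx,by,zb):
    move_l(sense()["position"]+np.array([0,0,.07]),feed=.25)
    p,Q,u=placepose(th,bx,by,zb); movep(p+[0,0,.12],Q); f0=sense()["wrist_force"]
    move_l(p+[0,0,.025],feed=.12)
    for h in(.015,.01,.005,0): move_l(p+[0,0,h],feed=.03); s=sense(); print(h,(s["wrist_force"]-f0).round(2))
def retreat():
    command_gripper(.03); s=sense(); move_l(s["position"]-.06*s["tcp_rot"][:,2],feed=.06)
    move_l(sense()["position"]+[0,0,.08],feed=.25)
E
python3 - <<'E'
from h import *
place(np.radians(18),-.0275,-.003,.083)
p,d,c=shot("wrist","w4"); t,_,_=shot("scene","s4"); print(sense()["time_s"])
cv2.imwrite("pics/c4.png",np.hstack([cv2.resize(p[:,:,::-1],(400,300)),cv2.resize(t[180:270,160:280,::-1],(400,300))]))
E
```

```text
0.015 [-0.97  0.17  0.71]
0.01 [-0.41 -0.31  0.27]
0.005 [-1.22  0.18  1.23]
0 [-0.82  0.24  2.13]
13.5667
```

View pics/c4.png

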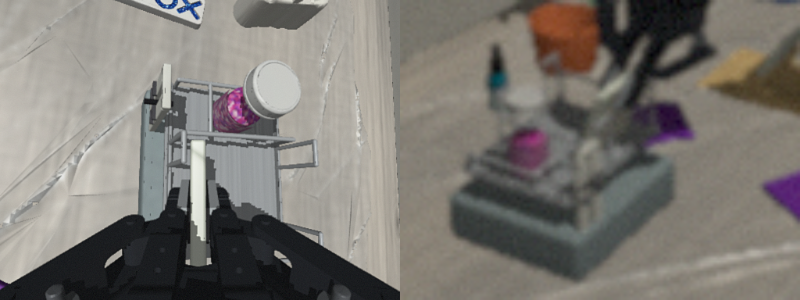

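The coaster is held inside the bay just behind the near hoop at (198,170), and the jar stands upright at (270,90). I'll check how far the pan has sunk before releasing.

```bash
cat >> h.py <<'E'
def pan(name):
    Q=np.load(name+".npz")["P"]; L=(Q-C_BAY)@Rz(YS)
    f=(L[...,2]>.05)&(L[...,2]<.105)
    a=f&(L[...,0]>0)&(L[...,0]<.045)&(abs(L[...,1])<.045); b=f&(abs(L[...,0])<.05)&(L[...,1]>.055)&(L[...,1]<.09)
    j=(abs(L[...,0])<.045)&(L[...,1]>.045)&(L[...,1]<.105)&(L[...,2]>.14)&(L[...,2]<.19)
    h=(abs(L[...,0])<.09)&(abs(L[...,1]-.02)<.11)&(L[...,2]>.04)&(L[...,2]<.056)
    md=lambda m:(int(m.sum()),np.median(L[m],axis=0).round(4) if m.any() else None)
    print(name,"floor",md(a),"jarbay",md(b),"jartop",md(j),"housing",md(h))
E
python3 - <<'E'
from h import *
pan("w2");pan("w4")
E
```

```text
w2 floor (2431, array([0.0225, 0.0022, 0.0932])) jarbay (1253, array([0.018 , 0.0726, 0.0933])) jartop (1216, array([0.0011, 0.0737, 0.1746])) housing (1310, array([0.0657, 0.0503, 0.0486]))
w4 floor (4504, array([0.0223, 0.0126, 0.0786])) jarbay (3231, array([-0.0236,  0.0697,  0.0789])) jartop (4318, array([-0.0039,  0.0707,  0.1596])) housing (3613, array([-0.0656,  0.0248,  0.0497]))
```

```bash
python3 - <<'E'
from h import *
move_l(sense()["position"]+np.array([0,0,.005]),feed=.03); sleep(.3)
shot("wrist","w5"); pan("w5")
retreat(); 
movep(C_BAY+[0,-.03,.36],Rz(YS)@np.array([[0,1,0],[1,0,0],[0,0,-1.]]))
p,d,c=shot("wrist","w6"); pan("w6"); t,_,_=shot("scene","s6"); print(sense()["time_s"])
L=(np.load("w6.npz")["P"]-C_BAY)@Rz(YS); m=(L[...,2]>.12)&(L[...,2]<.2)&(abs(L[...,1])<.042)&(L[...,0]<0.0)&(L[...,0]>-.1); print("coaster hi",L[m].min(0),L[m].max(0),np.median(L[m],axis=0))
cv2.imwrite("pics/c6.png",np.hstack([cv2.resize(p[0:250,130:380,::-1],(400,400)),cv2.resize(t[185:265,170:250,::-1],(400,400),interpolation=cv2.INTER_CUBIC)]))
E
```

```text
w5 floor (4494, array([0.0222, 0.0126, 0.0837])) jarbay (3058, array([-0.0242,  0.0699,  0.084 ])) jartop (4321, array([-0.0038,  0.0706,  0.1648])) housing (3627, array([-0.0651,  0.0242,  0.0498]))
w6 floor (2466, array([0.0225, 0.0026, 0.0835])) jarbay (1535, array([-0.0167,  0.0702,  0.0839])) jartop (1306, array([0.001 , 0.073 , 0.1649])) housing (910, array([0.068 , 0.0522, 0.0493]))
16.9833
coaster hi [-0.06023958 -0.04189353  0.12002853] [-0.03597123  0.04145741  0.16247057] [-0.04817797  0.00047483  0.14971209]
```

View pics/c6.png

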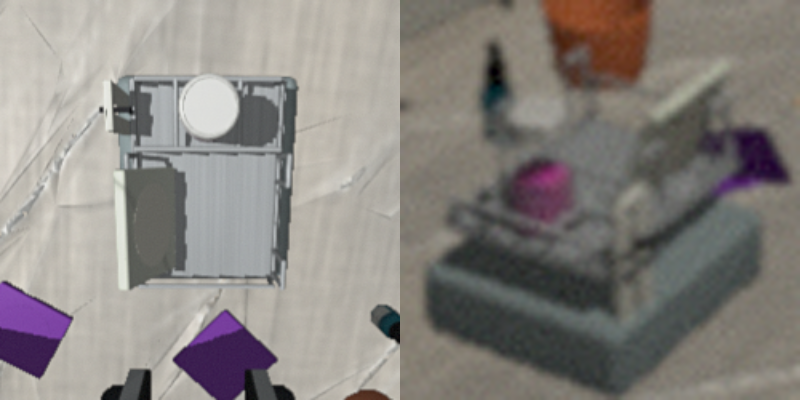

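Coaster A now stands leaning on the near hoop (left half, (150,230)) and the jar is upright at (208,105). The pan has sunk about 16 mm, short of 19 mm, so coaster B is needed too, for about 26 mm. I'll re-measure the rack, then pull B.

```bash
python3 - <<'E'
from h import *
movep([0.52,-0.18,0.27],np.array([[0,1,0],[1,0,0],[0,0,-1.]])); shot("wrist","w7")
for nm in("w1","w7"):
    z=np.load(nm+".npz");P=z["P"];hsv=cv2.cvtColor(z["p"],cv2.COLOR_RGB2HSV)
    pl=(hsv[...,1]>60)&(hsv[...,0]>8)&(hsv[...,0]<30)&(P[...,2]<.015)&(abs(P[...,0]-.52)<.14)&(abs(P[...,1]+.18)<.09)
    pl&=cv2.morphologyEx(pl.astype(np.uint8),cv2.MORPH_OPEN,np.ones((3,3)))>0
    print(cv2.minAreaRect((P[pl][:,:2]*1000).astype(np.float32)))
n,u,R=frame(YR,np.radians(30)); b=C_RACK+Rz(YR)[:,0]*.04+[0,0,.0107]
q=P-b;a=q@n;h=q@u;w=q@Rz(YR)[:,1]; m=(h>.045)&(h<.074)&(abs(w)<.035)&(abs(a)<.02); off=np.median(a[m])-.0045
m3=(abs(a-off)<.008)&(h>.05)&(h<.1)&(abs(w)<.06); print(off,np.percentile(w[m3],[1,99]))
T=b+n*off+u*.08; print(T)
pull(T)
shot("top","t7"); shot("wrist","w7b")
E
```

```text
((533.3417358398438, -185.48980712890625), (199.30740356445312, 103.2472915649414), 5.446685314178467)
((531.984130859375, -185.5738525390625), (199.47039794921875, 103.21895599365234), 5.282201766967773)
-0.0025472376161371716 [-0.03853903  0.03948651]
[ 0.53110382 -0.1857076   0.07870841]
gap 0.008486326938501784 [-0.632353   -1.26550158  5.78381902]
gap 0.00857877976198848 [-1.15640759  0.05976028 -0.52542051] 22.3917
```

```bash
python3 - <<'E'
from h import *
place(np.radians(-18),.0275,-.003,.0785)
p,d,c=shot("wrist","w8"); 
Q=np.load("w8.npz")["P"]; L=(Q-C_BAY)@Rz(YS)
for nm,m in(("mid",(abs(L[...,0])<.02)&(abs(L[...,1])<.045)),("jarbay",(abs(L[...,0])<.05)&(L[...,1]>.055)&(L[...,1]<.09)),("housing",(abs(L[...,0])<.09)&(abs(L[...,1]-.02)<.11))):
    for lo,hi in(((.06,.1),) if nm!="housing" else((.04,.056),)):
        k=m&(L[...,2]>lo)&(L[...,2]<hi); print(nm,k.sum(),np.median(L[k][:,2]) if k.any() else None)
t,_,_=shot("scene","s8"); print(sense()["time_s"])
cv2.imwrite("pics/c8.png",np.hstack([cv2.resize(p[:,:,::-1],(400,300)),cv2.resize(t[180:270,160:280,::-1],(400,300))]))
E
```

```text
0.015 [ 0.54 -1.14  0.79]
0.01 [-0.55 -0.41  0.01]
0.005 [-0.62 -0.6   1.99]
0 [ 0.59 -0.72  0.81]
mid 2936 0.07411831942129547
jarbay 3163 0.07439767783964377
housing 4484 0.04968556196090754
26.7167
```

View pics/c8.png

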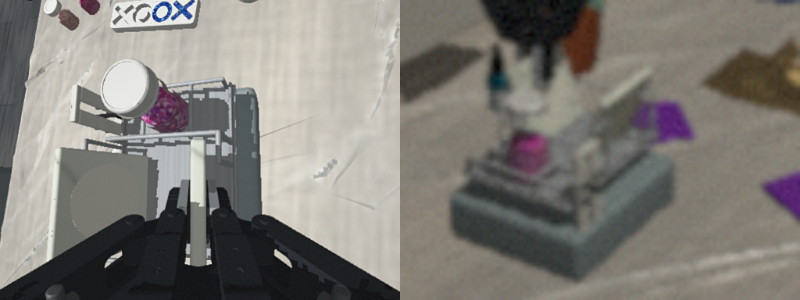

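B is seated in the bay at (198,170), with A at (100,210) and the jar upright at (135,95). The floor is at 74 mm as planned, so I'll release and verify by numbers.

```bash
python3 - <<'E'
from h import *
retreat()
movep(C_BAY+[0,-.03,.36],Rz(YS)@np.array([[0,1,0],[1,0,0],[0,0,-1.]])); sleep(.5)
shot("wrist","w9"); L=(np.load("w9.npz")["P"]-C_BAY)@Rz(YS)
mid=(abs(L[...,0])<.02)&(abs(L[...,1])<.045)&(L[...,2]<.1)&(L[...,2]>.05); print("floor",mid.sum(),np.median(L[mid][:,2]))
pan("w9")
for s in(-1,1):
    m=(L[...,2]>.085)&(L[...,2]<.2)&(abs(L[...,1])<.042)&(s*L[...,0]>.0)&(s*L[...,0]<.1); q=L[m]
    for lo in(.09,.11,.13,.145):
        k=(q[:,2]>lo)&(q[:,2]<lo+.01); print(s,lo,k.sum(),q[k].min(0).round(3) if k.any() else"",q[k].max(0).round(3) if k.any() else"")
movep([0.52,-0.18,0.3],np.array([[0,1,0],[1,0,0],[0,0,-1.]])); shot("wrist","w10")
z=np.load("w10.npz");P=z["P"];hsv=cv2.cvtColor(z["p"],cv2.COLOR_RGB2HSV)
pl=(hsv[...,1]>60)&(hsv[...,0]>8)&(hsv[...,0]<30)&(P[...,2]<.015)&(abs(P[...,0]-.52)<.14)&(abs(P[...,1]+.18)<.09)
pl&=cv2.morphologyEx(pl.astype(np.uint8),cv2.MORPH_OPEN,np.ones((3,3)))>0
print(cv2.minAreaRect((P[pl][:,:2]*1000).astype(np.float32)),sense()["time_s"])
E
```

```text
floor 2058 0.07373331903957658
w9 floor (1950, array([0.0189, 0.0035, 0.0744])) jarbay (1426, array([-0.0171,  0.0714,  0.0742])) jartop (1216, array([0.0007, 0.0727, 0.1553])) housing (849, array([0.0637, 0.0731, 0.049 ]))
-1 0.09 230 [-0.035 -0.041  0.09 ] [-0.028  0.037  0.1  ]
-1 0.11 271 [-0.041 -0.042  0.11 ] [-0.036  0.036  0.12 ]
-1 0.13 316 [-0.05  -0.041  0.13 ] [-0.043  0.037  0.14 ]
-1 0.145 707 [-0.06  -0.042  0.145] [-0.049  0.037  0.152]
1 0.09 273 [ 0.026 -0.041  0.09 ] [0.032 0.037 0.1  ]
1 0.11 336 [ 0.036 -0.042  0.11 ] [0.045 0.037 0.12 ]
1 0.13 400 [ 0.044 -0.042  0.13 ] [0.052 0.037 0.14 ]
1 0.145 642 [ 0.052 -0.042  0.145] [0.063 0.037 0.151]
((529.2762451171875, -185.6464385986328), (198.74276733398438, 103.099853515625), 5.426560401916504) 30.9083
```

```bash
python3 -c "
from rig import *
print(finish_job())"
```

```text
the job is handed in; nothing more can be done
None
```

The job is handed in: both coasters lean on the pan's hoops beside the upright jar, and the pan has sunk about 26 mm by depth measurement, inside the 19–31 mm band; I didn't read the pointer itself against the marks. The rack moved about 4 mm, and the last clock reading before hand-in was 31 s.

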